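Push a lens through the self-closing flap of a quake-guard bay

TASK

Put the small aluminium wide-angle lens away in the fenced display bay: push the bay's self-closing flap inwards with one finger and, while that finger keeps it open, push the lens along the glass through the gateway with the other finger, far enough in that the flap swings fully shut behind it when you withdraw. Push the lens gently, upright and flat on the glass: do not pinch or lift it, do not use it to shove the flap (the flap may brush it once it is halfway through), and leave everything else where it is.

Things in the scene. Friction and masses are not known exactly. Their poses are not given: they have to be found in the camera images.
- bay: Fenced display bay fixed to the glass, no floor, no sill, open on top. Origin: on the work surface, middle of the gateway, in the plane of the closed flap. x axis points through the gateway into the bay, y left as seen entering, z up. Gateway 90 mm wide (y -45 to +45), between fixed front stubs (x -4 to +4, out to y +-70, 48 mm tall).
- bay_middle (a point): Centre of the bay's inside, on the work surface, 105 mm along bay x from the gateway. Inside 210 mm deep (bay x 0 to 210) and 130 mm wide (y -65 to +65). Clear plastic walls 5 mm thick, 45 mm tall, aluminium caps up to 48 mm.
- flap_axis (a point): Foot of the flap's vertical hinge axis, on the work surface, at bay x = 0, y = +44 mm (left edge of the gateway as seen entering). The flap is a stiff grey plastic panel 84 mm long, 4 mm thick, z 4 to 46 mm, running from 3 to 87 mm from this axis, along bay -y when shut.
- flap (a joint): Flap angle in rad: 0 shut, growing as the flap swings into the bay, stop at 1.5; it does not swing outwards. A weak spring shuts it: hinge torque 0.008 N m when shut, 0.03 N m at 1.1 rad.
- flap_tip (a point): Top of the flap's free edge, 87 mm from the hinge axis, 45 mm above the work surface.
- wide_lens: The lens to put away: short satin aluminium cylinder with dark rings, standing upright, 50 mm in diameter, 38 mm tall, about 0.2 kg. Origin: centre of its underside. At the start it stands outside, 75 to 125 mm in front of the gateway.
- tele_lens: Bystander: taller black lens standing upright, 64 mm in diameter, 85 mm tall. Origin: centre of its underside.
- body_cap: Bystander: black silicone body cap lying flat, 58 mm in diameter, 14 mm tall. Origin: centre of its underside.
- dry_box: Bystander: latched amber plastic dry box, 104 x 164 x 81 mm. Origin: centre of its underside.
- tripod: Bystander: stainless tabletop tripod, folded, lying along its x axis, 175 mm long, about 32 mm tall. Origin: under the middle of its length.
- filter_wrench: Bystander: flat green plastic filter wrench, a 85 mm open ring with a handle along -x, 7 mm thick. Origin: centre of the ring, underside.
- battery: Bystander: black camera battery lying flat, 38 x 55 x 20 mm. Origin: centre of its underside.
- filter_case: Bystander: square filter case lying flat, 74 x 74 x 18 mm. Origin: centre of its underside.
Not all that is in view belongs to the job. There is more than one size of the wide_lens; the one meant has the size given above.

How it is judged (in metres and radians):
On the way, in this order (a step that is already met when the one before it is completed fails the run):
1. a finger pushes the flap open (more than 0.4 rad) while the lens is still outside and not touching the flap (value of joint flap above 0.4 rad and contact force between the fingers and flap above 0.05 N and x of wide_lens in the frame of bay below -0.005 m and contact force between wide_lens and flap below 0.05 N), for 0.05 s.
2. the lens is in the gateway while a finger keeps the flap open (value of joint flap above 0.4 rad and contact force between the fingers and flap above 0.05 N and x of wide_lens in the frame of bay between 0 and 0.05 m), for 0.02 s.
At the end, for the whole second after the job is handed in: The lens stands upright (within 0.1 rad) and still on the glass wholly inside the bay, not touching the flap; the flap is shut (within 0.06 rad); every bystander is within 15 mm of its start (x of wide_lens in the frame of bay between 0.03 and 0.19 m and y of wide_lens in the frame of bay between -0.05 and 0.05 m and value of joint flap below 0.06 rad and height (world z) of wide_lens below 0.004 m and angle between wide_lens's own z axis and vertical below 0.1 rad and linear speed of wide_lens below 0.01 m/s and contact force between wide_lens and flap below 0.05 N and distance of each of tele_lens, body_cap, dry_box, tripod, filter_wrench, battery, filter_case from where it was at the start of the episode below 0.015 m).
It fails at once if the lens is lifted more than 6 mm off the glass (height (world z) of wide_lens above 0.006 m).
It fails at once if the lens is tipped more than 0.25 rad (angle between wide_lens's own z axis and vertical above 0.25 rad).
It fails at once if the lens is pinched or pushed with more than 15 N (contact force between the fingers and wide_lens above 15 N).
It fails at once if the lens is used to shove the flap: it presses on the flap (more than 0.3 N) while its centre is still outside the gateway (contact force between wide_lens and flap above 0.3 N and x of wide_lens in the frame of bay below -0.002 m).
It fails at once if a bystander is shoved more than 15 mm (distance of any of tele_lens, body_cap, dry_box, tripod, filter_wrench, battery, filter_case from where it was at the start of the episode above 0.015 m).
It also fails if it takes over 48 s, if anything falls off the work surface, if the arm or the gripper's body presses on something with over 40 N, if the wrist force passes 120 N, or if a joint passes its speed limit or range.

ROBOT

A 6-joint arm with a two-finger parallel gripper is mounted at the origin on the work surface. World frame = base frame: x ahead of the robot, y to its left, z up, the work surface at z = 0. Lengths are in mm, angles in rad, forces in N, time in s.
With the tool pointing down it reaches from about 325 to 1000 mm from the base axis. Payload 5.1 kg.
Tool frame: the origin (TCP) lies at the very end of the fingers, on their centre line; the grasp point (between the pads) lies 19 mm behind it; z points along the fingers, y is the line along which they close (so a half turn about z gives the same grasp; the last joint's range is limited). The gripper opens to 85 mm and grips with 20 to 120 N. Pads are 22 mm wide; open, the fingers measure 114 mm over their backs; the gripper's body (76 mm by 85 mm) begins 54 mm behind the grasp point. The pads swing forward as they close: fully open they stand 13 mm farther back than shut.
Start: joints at [-1.323, 0.124, 1.65, -0, 1.367, -0.083], TCP at [211.087, -614.758, 231.322] pointing down, gripper open.
Joint ranges: [-2.61, 2.61], [-1.02, 2.33], [0.03, 2.71], [-1.35, 4.49], [0.32, 2.68], [-2.91, 2.91]. Speed limits (rad/s): [2.57, 2.57, 3.14, 3.14, 3.14, 3.14].

INTERFACE

Orientations are given as a 3x3 rotation matrix whose columns are the frame's x, y, z axes.
In Python, from plant import arm, viewer gives the robot as it stands.
- The arm moves only by the tool move_arm, never from a script. Its argument "commands" is a list that holds one entry, the list of rows, each a list of 6 numbers: the shift along the tool's x, y, z normalised to -1 to 1, where 1 is 10 cm, then the turn, a rotation vector about the tool's x, y, z normalised to -1 to 1, where 1 is 2 rad. In form: [[[dx, dy, dz, wx, wy, wz], ...]]. A call has 1 to 5 rows; each row is the pose to reach, as a shift and turn from the pose commanded when the call began, along the tool's axes at that moment; what a row does not reach only later rows make up. A row lasts 1/12 s, in which the tool goes at most 41.7 mm and 7.16 degrees, less where a joint would pass 70% of its speed; a pose out of reach is approached as far as the arm can. A call with a number of a shift or a turn outside -1 to 1 is refused whole. A call with a gripper value outside its range is refused whole. "grip" is the gripper command: -1 is shut, 1 is fully open, values between are in proportion, set as the call begins (left out, the last holds). The fingers move at their own pace and stop on an object; "newtons" is the grip in N (left out, the last holds). Time passes only in rows, so rows that repeat a pose let the fingers close. It gives the time, the measured TCP pose, the force, the opening and the grip force at its end, in the units of the state.
- arm.sense(): the state, without advancing time (a new reading comes with each control period).
- viewer.capture(name): name is "scene" or "top" or "wrist"; returns a dict with "frame" (480x640x3 uint8, blue, green, red), "depth" (480x640 float32, mm along the optical axis (not along the pixel's ray), 0 where there is no reading), "fx", "fy", "cx", "cy" (pixels), "k1" (the pictures are not rectified: a ray, as slopes to the right and down, at radius r is drawn at 1 + k1 r^2 times it, then the intrinsics apply), "view" (4x4, takes a point from world to camera coordinates). Camera axes: x right, y up, looking along -z (the intrinsics and any distortion apply to the point x, -y, -z); pixel columns grow to the right and rows downward; lengths in mm; the calibration is good to about 2 mm. A picture is of the moment at which its call begins.
- arm.hand_in(): hands the job in; it is judged then, once.
The state is a dict: "t": time; "qpos": joint angles; "joint_velocities": joint speeds; "joint_efforts": joint torques, N m; "ee_pos": TCP position; "ee_rot": TCP orientation; "wrist_force": force on the tool from outside, world axes, zero at the start; "torque": the same for the moment, N m; "finger_gap": finger opening in mm; "grasp_force": force on a finger pad.
Only numpy, scipy, OpenCV 4.12 (cv2) and the standard library are available. Lean on these libraries where they do the work, as an engineer would, in place of code of your own. Each camera call takes 0.05 s, during which the arm holds its last target. There are 200 camera calls.

## Working session

There is one attempt and no reset: what is moved stays moved. The work goes in short steps, Python scripts to look and compute and a tool call to move; the robot and the scene stay as the last step left them, time stands still between calls to the robot, and variables do not carry over. Pictures are saved under pics/ and viewed, at most 10 in all, crops included, and the job is handed in when it is done.

Besides the shell and the picture viewer there is one more tool, called after "Call:" as name([rows], argument=value, ...), one row to a line, values as JSON. move_arm: Moves the arm, as the interface text tells. Scaled input: -1 to 1 covers 10 cm each way for a shift and 2 rad each way for a turn. Its arguments: {"type":"object","properties":{"commands":{"type":"array"},"grip":{"type":"number"},"newtons":{"type":"number"}},"required":["commands"]}

```bash
mkdir -p pics; cat > h.py <<'E'
import numpy as np, cv2
from plant import arm, viewer
def cap(n,f=None):
    c=viewer.capture(n)
    if f: cv2.imwrite('pics/'+f,c['frame'])
    np.save('pics/'+n+'.npy',c,allow_pickle=True)
    return c
def ray(c,u,v):
    K=np.array([[c['fx'],0,c['cx']],[0,c['fy'],c['cy']],[0,0,1.]])
    x,y=((np.array([u,v],float)-[c['cx'],c['cy']])/[c['fx'],c['fy']])
    rd=np.hypot(x,y); r=rd
    for _ in range(20): r=rd/(1+c['k1']*r*r)
    s=r/rd if rd>0 else 1
    V=np.linalg.inv(np.array(c['view']))
    return V[:3,3],V[:3,:3]@np.array([x*s,-y*s,-1])
def onz(c,u,v,z=0):
    o,d=ray(c,u,v); return o+d*(z-o[2])/d[2]
def dep(c,u,v):
    o,d=ray(c,u,v); return o+d*c['depth'][int(v),int(u)]
def proj(c,p):
    q=np.array(c['view'])@np.append(p,1); x,y=q[0]/-q[2],-q[1]/-q[2]
    s=1+c['k1']*(x*x+y*y); return np.array([c['cx']+c['fx']*x*s,c['cy']+c['fy']*y*s])
E
python3 - <<'E'
from h import *
a=cap('top','top0.png');b=cap('scene','scene0.png')
print(a['view'],a['fx'],a['k1'],arm.sense()['ee_rot'],arm.sense()['t'])
E
```

```text
[[-1.28428006e-01 -9.91714071e-01  3.07378611e-03  3.73336458e+01]
 [ 9.70680503e-01 -1.25067897e-01  2.05273918e-01 -5.58714736e+02]
 [-2.03188601e-01  2.93465843e-02  9.78699735e-01 -9.00170988e+02]
 [ 0.00000000e+00  0.00000000e+00  0.00000000e+00  1.00000000e+00]] 434.6938506173132 0.017425812356676444 [[ 9.45791385e-01  3.24774419e-01 -4.82809713e-04]
 [ 3.24774739e-01 -9.45789494e-01  1.89793391e-03]
 [ 1.59764028e-04 -1.95185393e-03 -9.99998082e-01]] 0.1
```

View pics/top0.png

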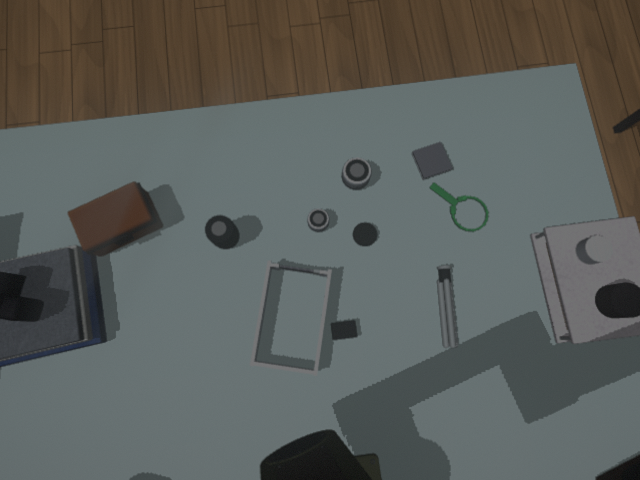

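View pics/scene0.png

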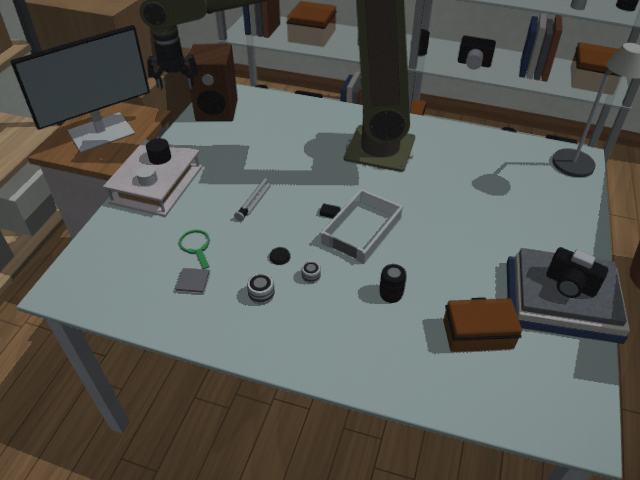

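The top view shows the bay with its gateway on the far side (about (272,264) to (331,271)). The small lens is at (318,219), with the body cap at (365,234), tele lens at (222,232) and battery at (344,329). I'll zoom in for corners.

```bash
python3 - <<'E'
from h import *
a=np.load('pics/top.npy',allow_pickle=True).item()
f=a['frame'][195:385,200:400]; cv2.imwrite('pics/crop0.png',cv2.convertScaleAbs(cv2.resize(f,None,fx=3.1,fy=3.1,interpolation=cv2.INTER_CUBIC),alpha=1.5))
P=np.array([[dep(a,u,v) for u in range(200,400)] for v in range(195,385)])
z=P[...,2]; print(np.median(z[100:,60:100]))
# lens top
def blob(u0,u1,v0,v1,zl,zh):
    Q=P[v0-195:v1-195,u0-200:u1-200].reshape(-1,3); m=(Q[:,2]>zl)&(Q[:,2]<zh); Q=Q[m]; 
    (c,r)=cv2.minEnclosingCircle(Q[:,:2].astype(np.float32)); print(len(Q),Q.mean(0),c,r,np.percentile(Q[:,2],95))
blob(300,336,200,237,25,60); blob(200,245,207,255,60,110); blob(345,385,215,252,7,30);blob(325,365,312,345,13,28)
W=P[55:,40:142].reshape(-1,3); W=W[(W[:,2]>40)&(W[:,2]<56)]
r=cv2.minAreaRect(W[:,:2].astype(np.float32)); print(len(W),r,cv2.boxPoints(r),np.median(W[:,2]))
E
```

```text
-0.4097951790548109
376 [612.76857307 -42.84691483  36.96241222] (614.0294799804688, -42.86872482299805) 25.248212814331055 40.40586453725771
761 [604.74291921 170.91042292  82.70978585] (607.3298950195312, 173.01190185546875) 32.40336608886719 87.4227006811999
433 [ 571.15888704 -147.11709391   12.81568989] (572.2144165039062, -147.7417449951172) 28.11961555480957 16.31492800939684
430 [360.9450456  -67.37805885  18.89706085] (361.13970947265625, -68.272216796875) 31.42575454711914 21.734467654444842
1220 ((403.7340087890625, 41.93408966064453), (143.00062561035156, 225.11575317382812), 74.35702514648438) [[276.0657     3.432457]
 [492.8433   -57.26824 ]
 [531.40234   80.43572 ]
 [314.62473  141.13641 ]] 47.125038319887835
```

View pics/crop0.png

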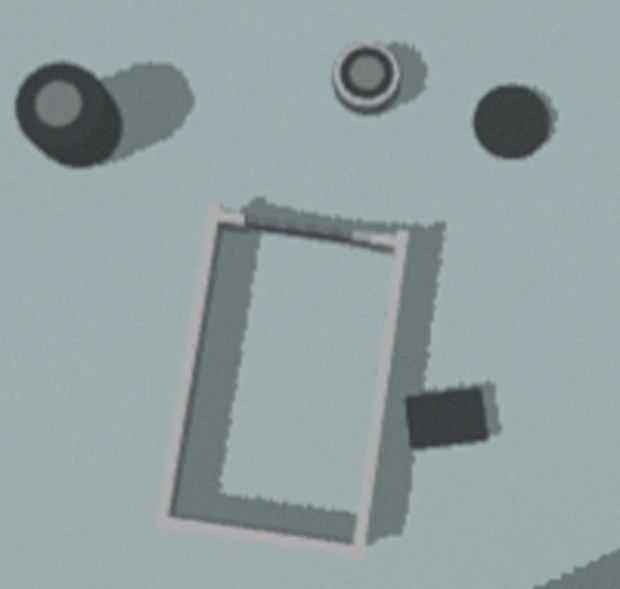

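Bay origin comes out at about (505,13.5), with bay x along (-0.963, 0.270). The lens is at about bay (-119, +25). I'll move above it first.

Call:
move_arm([
  [[0.35,-0.25,0,0,0,0],[0.7,-0.5,0,0,0,0],[0.94,-0.68,0,0,0,0],[0.94,-0.68,0,0,0,0]],
], grip=1)

```text
t: 0.43
ee_pos: [280.5, -515.7, 230.6]
ee_rot: [[0.944, 0.329, 0.001], [0.329, -0.944, 0.003], [0.002, -0.003, -1.0]]
wrist_force: [0.2, -0.9, 0.2]
finger_gap: 85.3
grasp_force: 0.0
```

Call:
move_arm([
  [[0.33,-0.24,0,0,0,0],[0.66,-0.48,0,0,0,0],[0.94,-0.68,0,0,0,0]],
])

```text
t: 0.68
ee_pos: [345.1, -423.5, 230.8]
ee_rot: [[0.946, 0.324, -0.0], [0.324, -0.946, 0.001], [0.0, -0.001, -1.0]]
wrist_force: [0.7, -0.6, -0.7]
finger_gap: 85.5
grasp_force: 0.0
```

Call:
move_arm([
  [[0.33,-0.24,0,0,0,0],[0.66,-0.48,0,0,0,0],[0.94,-0.68,0,0,0,0]],
])

```text
t: 0.93
ee_pos: [412.2, -328.3, 231.0]
ee_rot: [[0.946, 0.325, -0.0], [0.325, -0.946, 0.0], [0.0, -0.0, -1.0]]
wrist_force: [0.6, -0.6, 0.5]
finger_gap: 84.9
grasp_force: 0.0
```

Call:
move_arm([
  [[0.33,-0.24,0,0,0,0],[0.66,-0.48,0,0,0,0],[0.94,-0.68,0,0,0,0]],
])

```text
t: 1.18
ee_pos: [479.2, -233.4, 231.1]
ee_rot: [[0.946, 0.325, -0.0], [0.325, -0.946, 0.0], [0.0, -0.0, -1.0]]
wrist_force: [0.5, -0.9, 0.6]
finger_gap: 85.7
grasp_force: 0.0
```

Call:
move_arm([
  [[0.33,-0.24,0,0,0,0],[0.66,-0.48,0,0,0,0],[0.94,-0.68,0,0,0,0],[0.94,-0.68,0,0,0,0]],
])

```text
t: 1.52
ee_pos: [547.4, -136.2, 230.9]
ee_rot: [[0.944, 0.33, 0.001], [0.33, -0.944, 0.002], [0.001, -0.002, -1.0]]
wrist_force: [-0.2, -0.4, -0.2]
finger_gap: 85.4
grasp_force: 0.0
```

```bash
python3 - <<'E'
from h import *
c=cap('wrist','w0.png'); print(arm.sense()['qpos'],c['fx'],c['k1'])
E
```

```text
[-3.43308040e-01 -6.62014115e-02  1.84545025e+00  6.37611654e-07
  1.36327866e+00  8.92177157e-01] 410.69236533525964 -0.008693274012405381
```

View pics/w0.png

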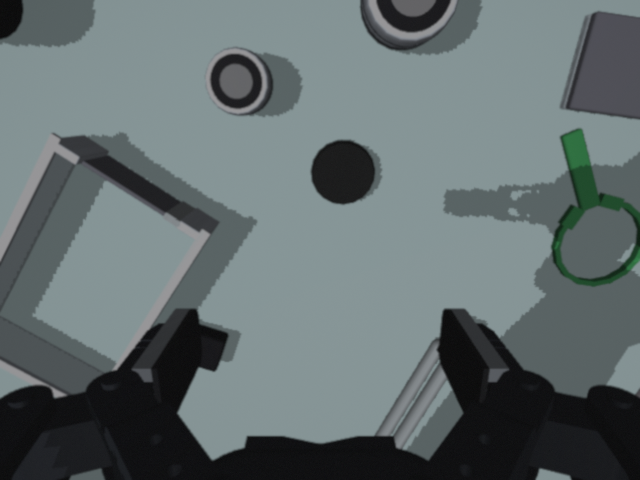

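The wrist view shows the lens at (238,80), the gateway from about (65,140) to (215,225), and the fingertips at about (185,315) and (455,315).

```bash
python3 - <<'E'
from h import *
c=np.load('pics/wrist.npy',allow_pickle=True).item()
P=np.array([[dep(c,u,v) for u in range(640)] for v in range(480)])
def blob(u0,u1,v0,v1,zl,zh):
    Q=P[v0:v1,u0:u1].reshape(-1,3); Q=Q[(Q[:,2]>zl)&(Q[:,2]<zh)]; 
    (o,r)=cv2.minEnclosingCircle(Q[:,:2].astype(np.float32)); print(len(Q),Q.mean(0).round(1),np.round(o,1),round(r,1),Q[:,2].max().round(1))
blob(195,280,40,120,33,45); blob(305,380,135,210,9,30)
W=P[125:400,0:225].reshape(-1,3); W=W[(W[:,2]>43)&(W[:,2]<52)]
r=cv2.minAreaRect(W[:,:2].astype(np.float32)); print(r,cv2.boxPoints(r).round(1))
# bay frame with top estimate
o=np.array([505.3,13.5]); ex=np.array([-.963,.2696]); ey=np.array([-.2696,-.963])
B=np.c_[(W[:,:2]-o)@ex,(W[:,:2]-o)@ey]
f=B[abs(B[:,0])<12]; print('front',len(f),np.polyfit(f[:,1],f[:,0],1),f.min(0),f.max(0))
for s in(1,-1):
  w=B[(B[:,1]*s>60)&(B[:,0]>12)]; print('wall',s,len(w),np.polyfit(w[:,0],w[:,1],1) if len(w)>5 else'',w[:,1].min() if len(w) else 0,w[:,1].max() if len(w) else 0)
F=P[290:480,0:640].reshape(-1,3); F=F[F[:,2]>120]; R=arm.sense()['ee_rot'];p=arm.sense()['ee_pos']
T=(F-p)@np.array(R); T=T[(T[:,2]>-25)]; 
for s in(1,-1): t=T[T[:,1]*s>0]; print(len(t),t.min(0).round(1),t.max(0).round(1))
E
```

```text
3294 [617.3 -44.1  37.6] [616.8 -43.4] 24.7 40.8
2926 [ 574.8 -147.3   13.1] [ 574.2 -147.5] 27.0 15.7
((406.392578125, 41.846412658691406), (143.83802795410156, 225.70655822753906), 74.42283630371094) [[278.4   2.9]
 [495.8 -57.7]
 [534.4  80.8]
 [317.  141.4]]
front 1756 [-0.0025927  -1.50575535] [-10.04317938 -71.99579187] [11.97219046 70.59156851]
wall 1 1163 [-1.12462880e-02  6.75788307e+01] 62.47812966737629 71.2324542877376
wall -1 1345 [ 1.02263608e-02 -6.77464701e+01] -72.60246005744006 -63.205902257909855
1027 [ -9.6  40.8 -25. ] [ 14.1  55.3 -11.4]
991 [ -9.2 -57.4 -25. ] [ 14.  -43.3 -11.9]
```

Call:
move_arm([
  [[0.32,-0.22,0,0,0,0],[0.64,-0.44,0,0,0,0],[0.94,-0.66,0,0,0,0],[0.94,-0.66,0,0,0,0],[0.94,-0.66,0,0,0,0]],
])

```text
t: 1.98
ee_pos: [612.8, -47.4, 230.6]
ee_rot: [[0.945, 0.326, -0.001], [0.326, -0.945, -0.0], [-0.001, -0.0, -1.0]]
wrist_force: [0.1, -0.4, 0.1]
finger_gap: 85.3
grasp_force: 0.0
```

Call:
move_arm([
  [[0,0,0.35,0,0,0],[0,0,0.7,0,0,0],[0,0,1,0,0,0],[0,0,1,0,0,0],[0,0,1,0,0,0]],
])

```text
t: 2.4
ee_pos: [610.6, -49.0, 129.3]
ee_rot: [[0.946, 0.323, -0.005], [0.323, -0.946, 0.0], [-0.005, -0.002, -1.0]]
wrist_force: [1.0, -0.9, 0.8]
finger_gap: 85.1
grasp_force: 0.0
```

```bash
python3 - <<'E'
from h import *
c=cap('wrist','w1.png'); s=arm.sense(); print(s['ee_pos'],s['qpos'])
P=np.array([[dep(c,u,v) for u in range(640)] for v in range(480)])
Q=P.reshape(-1,3); Q=Q[(Q[:,2]>33)&(Q[:,2]<43)&(np.hypot(Q[:,0]-615,Q[:,1]+43)<40)]
print(len(Q),cv2.minEnclosingCircle(Q[:,:2].astype(np.float32)))
E
```

```text
[612.48470115 -48.94234383 132.08522116] [-1.66956351e-01  1.26949900e-01  1.81949337e+00 -3.04354132e-04
  1.19503991e+00  1.07481225e+00]
5094 ((617.2022094726562, -43.053428649902344), 24.865875244140625)
```

Call:
move_arm([
  [[0.05,-0.04,0.3,0,0,0],[0.05,-0.04,0.6,0,0,0],[0.05,-0.04,0.9,0,0,0],[0.05,-0.04,1.0,0,0,0]],
])

```text
t: 2.78
ee_pos: [615.3, -42.7, 30.1]
ee_rot: [[0.946, 0.324, -0.002], [0.324, -0.946, 0.0], [-0.002, -0.001, -1.0]]
wrist_force: [-1.1, 0.4, 0.2]
finger_gap: 85.7
grasp_force: 0.0
```

Call:
move_arm([
  [[0,0,0.15,0,0,0],[0,0,0.28,0,0,0],[0,0,0.33,0,0,0],[0,0,0.33,0,0,0]],
])

```text
t: 3.12
ee_pos: [616.2, -42.4, -1.5]
ee_rot: [[0.946, 0.325, -0.0], [0.325, -0.946, 0.0], [-0.0, -0.0, -1.0]]
wrist_force: [0.2, 0.9, -0.9]
finger_gap: 85.4
grasp_force: 0.0
```

Call:
move_arm([
  [[0,-0.06,0,0,0,0],[0,-0.12,0,0,0,0],[0,-0.15,0,0,0,0],[0,-0.18,0,0,0,0],[0,-0.22,0,0,0,0]],
])

```text
t: 3.53
ee_pos: [609.7, -21.4, -0.6]
ee_rot: [[0.946, 0.325, 0.002], [0.325, -0.946, -0.001], [0.002, 0.002, -1.0]]
wrist_force: [-0.2, -2.7, 1.6]
finger_gap: 85.7
grasp_force: 1.2
```

Call:
move_arm([
  [[0,-0.05,0,0,0,0],[0,-0.1,0,0,0,0],[0,-0.15,0,0,0,0],[0,-0.2,0,0,0,0],[0,-0.25,0,0,0,0]],
])

```text
t: 3.95
ee_pos: [600.7, 2.8, -1.7]
ee_rot: [[0.946, 0.325, 0.0], [0.325, -0.946, -0.0], [0.0, 0.0, -1.0]]
wrist_force: [-0.0, -3.2, 1.5]
finger_gap: 85.4
grasp_force: 1.0
```

Call:
move_arm([
  [[0,-0.05,0,0,0,0],[0,-0.1,0,0,0,0],[0,-0.14,0,0,0,0],[0,-0.17,0,0,0,0],[0,-0.17,0,0,0,0]],
])

```text
t: 4.37
ee_pos: [594.7, 19.2, -2.0]
ee_rot: [[0.946, 0.325, -0.001], [0.325, -0.946, 0.001], [-0.001, -0.001, -1.0]]
wrist_force: [0.7, 0.1, -0.2]
finger_gap: 85.7
grasp_force: 0.0
```

Call:
move_arm([
  [[0,0.03,0,0,0,0],[0,0.09,0,0,0,0],[0,0.16,0,0,0,0],[0,0.17,0,0,0,0]],
])

```text
t: 4.7
ee_pos: [601.2, 1.0, -1.8]
ee_rot: [[0.946, 0.324, 0.0], [0.324, -0.946, -0.0], [0.0, 0.0, -1.0]]
wrist_force: [-0.1, -0.3, -0.7]
finger_gap: 85.6
grasp_force: 0.0
```

```bash
python3 - <<'E'
from h import *
c=cap('wrist'); s=arm.sense(); p=np.array(s['ee_pos']);print(p,s['t'])
w=c['frame'];b=cap('top')['frame'][180:360,200:420]; b=cv2.resize(b,(587,480)); w=cv2.resize(w,(400,300)); 
o=np.zeros((480,800,3),np.uint8); cv2.imwrite('pics/w2.png',np.hstack([cv2.resize(c['frame'],(400,300)),cv2.resize(b,(367,300))]))
for n in('wrist','top'):
  c=np.load(f'pics/{n}.npy',allow_pickle=True).item()
  Q=np.array([[dep(c,u,v) for u in range(640)] for v in range(480)]).reshape(-1,3); Q=Q[(Q[:,2]>33)&(Q[:,2]<43)&(np.hypot(Q[:,0]-p[0],Q[:,1]-p[1])<35)]
  if len(Q)>20: print(n,len(Q),cv2.minEnclosingCircle(Q[:,:2].astype(np.float32)),Q.mean(0))
E
```

```text
[601.14913676   1.19712514  -1.7325697 ] 4.75
wrist 19038 ((603.365478515625, 2.750861883163452), 25.1656494140625) [605.89560217   3.86543876  37.55863909]
```

View pics/w2.png

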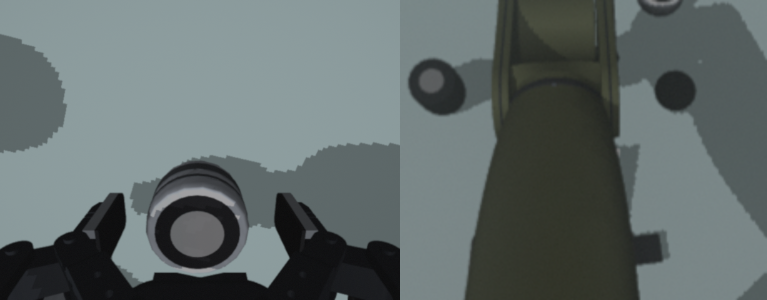

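Call:
move_arm([
  [[0,0.02,0,0,0,-0.06],[0,0.03,0,0,0,-0.12],[0,0.03,0,0,0,-0.18],[0,0.03,0,0,0,-0.24],[0,0.03,0,0,0,-0.29]],
])

```text
t: 5.22
ee_pos: [601.7, -0.6, -1.8]
ee_rot: [[0.609, 0.793, -0.0], [0.793, -0.609, 0.0], [-0.0, -0.0, -1.0]]
wrist_force: [-0.0, -0.3, -0.9]
finger_gap: 85.3
grasp_force: 0.0
```

Call:
move_arm([
  [[0,0,0,0,0,-0.06],[0,0,0,0,0,-0.12],[0,0,0,0,0,-0.18],[0,0,0,0,0,-0.24],[0,0,0,0,0,-0.264]],
])

```text
t: 5.63
ee_pos: [601.7, -0.6, -1.8]
ee_rot: [[0.127, 0.992, -0.0], [0.992, -0.127, 0.0], [0.0, -0.0, -1.0]]
wrist_force: [0.3, -0.3, 0.3]
finger_gap: 85.6
grasp_force: 0.0
```

Call:
move_arm([
  [[0,0,0,0,0,0],[0,0,0,0,0,0]],
])

```text
t: 5.8
ee_pos: [601.7, -0.6, -1.7]
ee_rot: [[0.133, 0.991, -0.0], [0.991, -0.133, 0.0], [0.0, -0.0, -1.0]]
wrist_force: [0.6, -0.2, 0.4]
finger_gap: 85.0
grasp_force: 0.0
```

```bash
python3 - <<'E'
from h import *
c=cap('wrist'); s=arm.sense(); p=np.array(s['ee_pos']);R=np.array(s['ee_rot']);print(p,R,s['t'])
ex=np.array([-.963,.2696]); ey=np.array([-.2696,-.963])
Q=np.array([[dep(c,u,v) for u in range(640)] for v in range(480)]).reshape(-1,3); Q=Q[(Q[:,2]>33)&(Q[:,2]<43)&(np.hypot(Q[:,0]-602.5,Q[:,1]-2.5)<35)]
l=np.array(cv2.minEnclosingCircle(Q[:,:2].astype(np.float32))[0]); print(l,'bay',(l-[506.5,13.5])@ex,(l-[506.5,13.5])@ey,'tool',(l-p[:2])@R[:2,:2])
E
```

```text
[ 6.01700293e+02 -5.70862877e-01 -1.76274946e+00] [[ 1.33048851e-01  9.91109459e-01 -2.09379302e-04]
 [ 9.91109477e-01 -1.33048828e-01  1.21710454e-04]
 [ 9.27707113e-05 -2.23711246e-04 -9.99999971e-01]] 5.85
[602.65893555   3.20087123] bay -95.37770004825592 -16.0063880171299 tool [3.86574772 0.44829499]
```

Call:
move_arm([
  [[0,-0.06,0,0,0,0],[0,-0.12,0,0,0,0],[0,-0.15,0,0,0,0],[0,-0.18,0,0,0,0],[0,-0.22,0,0,0,0]],
])

```text
t: 6.27
ee_pos: [579.8, 2.4, -1.6]
ee_rot: [[0.132, 0.991, 0.001], [0.991, -0.132, -0.0], [-0.0, 0.001, -1.0]]
wrist_force: [0.5, 0.0, -0.5]
finger_gap: 85.2
grasp_force: 0.4
```

Call:
move_arm([
  [[0,-0.05,0,0,0,0],[0,-0.1,0,0,0,0],[0,-0.15,0,0,0,0],[0,-0.2,0,0,0,0],[0,-0.25,0,0,0,0]],
])

```text
t: 6.68
ee_pos: [554.8, 5.7, -1.6]
ee_rot: [[0.132, 0.991, 0.0], [0.991, -0.132, 0.0], [0.0, 0.0, -1.0]]
wrist_force: [2.1, -0.4, -1.1]
finger_gap: 85.6
grasp_force: 0.7
```

Call:
move_arm([
  [[0,-0.05,0,0,0,0],[0,-0.1,0,0,0,0],[0,-0.15,0,0,0,0],[0,-0.2,0,0,0,0],[0,-0.25,0,0,0,0]],
])

```text
t: 7.1
ee_pos: [530.0, 9.0, -1.6]
ee_rot: [[0.132, 0.991, 0.0], [0.991, -0.132, 0.0], [0.0, 0.0, -1.0]]
wrist_force: [2.3, -0.4, -0.0]
finger_gap: 85.4
grasp_force: 0.7
```

Call:
move_arm([
  [[0,-0.05,0,0,0,0],[0,-0.1,0,0,0,0],[0,-0.15,0,0,0,0],[0,-0.18,0,0,0,0],[0,-0.18,0,0,0,0]],
])

```text
t: 7.52
ee_pos: [511.7, 11.5, -1.8]
ee_rot: [[0.132, 0.991, -0.001], [0.991, -0.132, 0.0], [0.0, -0.001, -1.0]]
wrist_force: [-0.0, 0.1, -0.2]
finger_gap: 85.1
grasp_force: 0.3
```

```bash
cat > look.py <<'E'
from h import *
import sys
c=cap('wrist',sys.argv[1]); s=arm.sense(); p=np.array(s['ee_pos']);R=np.array(s['ee_rot'])
o=np.array([506.5,13.5]);ex=np.array([-.963,.2696]); ey=np.array([-.2696,-.963])
print(p,s['t'],s['wrist_force'],'tcp bay',(p[:2]-o)@ex,(p[:2]-o)@ey)
Q=np.array([[dep(c,u,v) for u in range(640)] for v in range(480)]).reshape(-1,3); T=(Q-p)@R
Q=Q[(Q[:,2]>34)&(Q[:,2]<42)&(abs(T[:,1])<46)&(abs(T[:,0])<32)]
if len(Q)>50:
  l=Q[:,:2].mean(0); e=np.array(cv2.minEnclosingCircle(Q[:,:2].astype(np.float32))[0]); print(len(Q),'bay',(e-o)@ex,(e-o)@ey,'tool',(e-p[:2])@R[:2,:2])
E
python3 look.py w3.png
```

```text
[511.91757107  11.47374188  -1.77240314] 7.5667 [-0.20458174  1.29286241  0.51675811] tcp bay -5.763400130055376 0.4907094116393056
21683 bay -5.6370815147399895 -0.6248802236557008 tool [1.12224361 0.03160489]
```

View pics/w3.png

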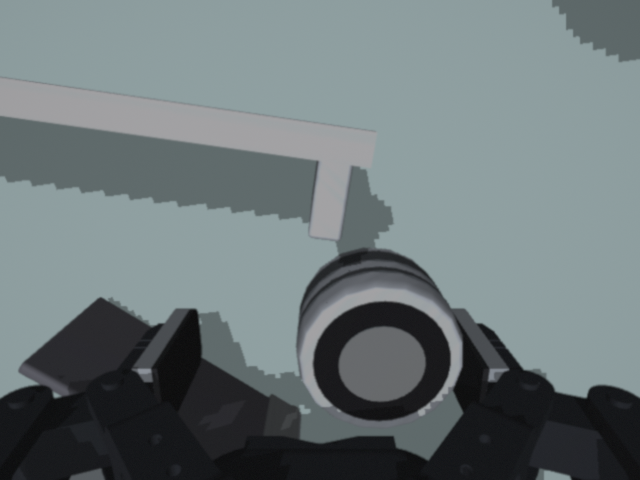

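Left of the picture, the lead finger holds the flap open (grey panel (100,300) to (295,405)). The lens at (380,360) rests on the trailing finger, clear of the flap and the stub at (325,238). I'll go on.

Call:
move_arm([
  [[0,-0.05,0,0,0,0],[-0.01,-0.1,0,0,0,0],[-0.01,-0.15,0,0,0,0],[-0.02,-0.2,0,0,0,0],[-0.02,-0.25,0,0,0,0]],
])

```text
t: 7.98
ee_pos: [487.3, 12.5, -1.5]
ee_rot: [[0.132, 0.991, 0.001], [0.991, -0.132, -0.0], [0.0, 0.001, -1.0]]
wrist_force: [2.4, -0.6, 1.4]
finger_gap: 85.5
grasp_force: 1.1
```

Call:
move_arm([
  [[0,-0.02,0,0,0,0],[0,-0.04,0,0,0,0],[0,-0.04,0,0,0,0]],
])

```text
t: 8.23
ee_pos: [482.9, 13.2, -1.8]
ee_rot: [[0.132, 0.991, -0.001], [0.991, -0.132, 0.0], [0.0, -0.001, -1.0]]
wrist_force: [0.1, 0.5, -0.1]
finger_gap: 85.4
grasp_force: 0.4
```

```bash
python3 look.py w4.png
```

```text
[482.89030415  13.21591011  -1.86071636] 8.2833 [0.18413213 0.46149982 1.1808377 ] tcp bay 22.659546469291925 6.638752567840605
22307 bay 23.125237089538576 3.3046349742889407 tool [3.36638518 0.00750119]
```

View pics/w4.png

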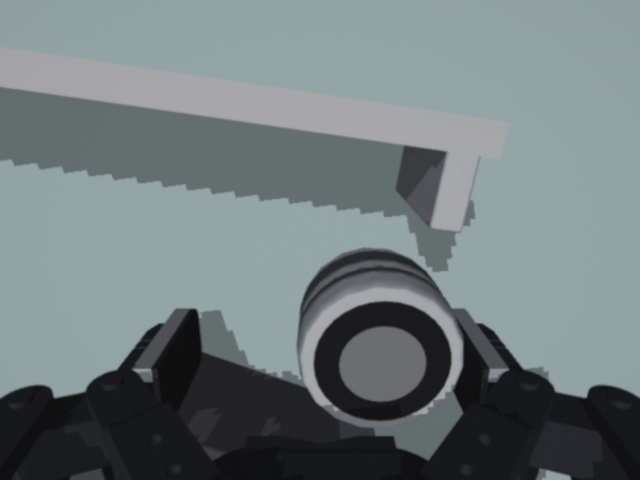

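The lens is now in the gateway (x ≈ +5 mm) and the lead finger still holds the flap. I'll keep going inwards.

Call:
move_arm([
  [[0,-0.03,0,0,0,0],[0,-0.06,0,0,0,0],[0,-0.1,0,0,0,0],[0,-0.15,0,0,0,0],[0,-0.2,0,0,0,0]],
])

```text
t: 8.7
ee_pos: [463.1, 15.8, -1.8]
ee_rot: [[0.132, 0.991, -0.0], [0.991, -0.132, 0.0], [0.0, -0.0, -1.0]]
wrist_force: [1.5, 0.6, 0.5]
finger_gap: 85.0
grasp_force: 0.7
```

Call:
move_arm([
  [[0,-0.06,0,0,0,0],[0,-0.12,0,0,0,0],[0,-0.18,0,0,0,0],[0,-0.24,0,0,0,0],[0,-0.3,0,0,0,0]],
])

```text
t: 9.12
ee_pos: [433.2, 19.8, -1.7]
ee_rot: [[0.132, 0.991, -0.0], [0.991, -0.132, 0.0], [-0.0, -0.0, -1.0]]
wrist_force: [1.0, 1.3, -0.9]
finger_gap: 85.3
grasp_force: 0.6
```

```bash
python3 look.py w5.png
```

```text
[432.14589286  19.97352505  -2.06253856] 9.1667 [-0.01185768 -0.33298298 -0.13498204] tcp bay 73.34826753316713 13.811862662184556
23309 bay 73.17909310913085 14.822158125305176 tool [-1.02402153  0.02531884]
```

View pics/w5.png

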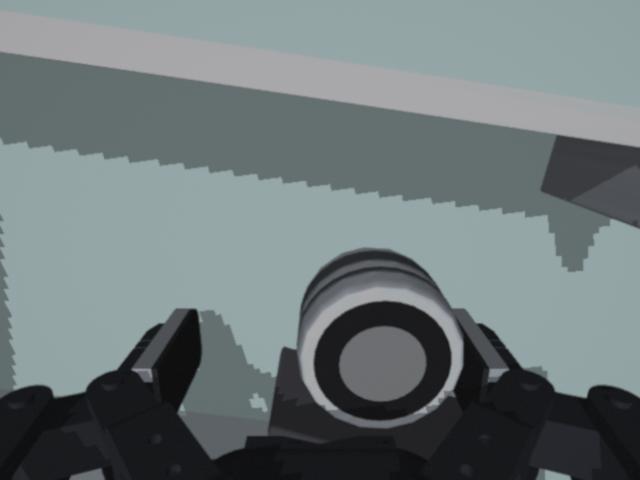

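The lens at (380,360) is still squarely against the trailing finger, and the flap's free edge at about (285,350) now rests beside it. I'll push 66 mm more.

Call:
move_arm([
  [[0,-0.05,0,0,0,0],[0,-0.1,0,0,0,0],[0,-0.16,0,0,0,0],[0,-0.22,0,0,0,0],[0,-0.28,0,0,0,0]],
])

```text
t: 9.58
ee_pos: [405.5, 23.5, -1.8]
ee_rot: [[0.132, 0.991, -0.0], [0.991, -0.132, 0.0], [-0.0, -0.0, -1.0]]
wrist_force: [1.5, -0.7, -1.1]
finger_gap: 85.7
grasp_force: 0.5
```

Call:
move_arm([
  [[0,-0.06,0,0,0,0],[0,-0.12,0,0,0,0],[0,-0.18,0,0,0,0],[0,-0.24,0,0,0,0],[0,-0.29,0,0,0,0]],
])

```text
t: 10.0
ee_pos: [376.9, 27.3, -1.7]
ee_rot: [[0.132, 0.991, 0.0], [0.991, -0.132, -0.0], [0.0, 0.0, -1.0]]
wrist_force: [0.8, -0.2, -0.1]
finger_gap: 85.8
grasp_force: 0.6
```

Call:
move_arm([
  [[0,-0.04,0,0,0,0],[0,-0.07,0,0,0,0],[0,-0.09,0,0,0,0],[0,-0.09,0,0,0,0],[0,-0.07,0,0,0,0]],
])

```text
t: 10.42
ee_pos: [370.0, 28.2, -1.8]
ee_rot: [[0.132, 0.991, -0.001], [0.991, -0.132, 0.0], [0.0, -0.001, -1.0]]
wrist_force: [-1.2, 0.2, -0.2]
finger_gap: 85.1
grasp_force: 0.3
```

```bash
python3 look.py w6.png
```

```text
[370.17326333  28.27213593  -1.85065713] 10.4667 [-1.23135544  1.79739435  1.46631798] tcp bay 135.26521525907972 22.52812130706413
20984 bay 135.90206503295897 17.771313885498046 tool [4.79897719 0.0372335 ]
```

View pics/w6.png

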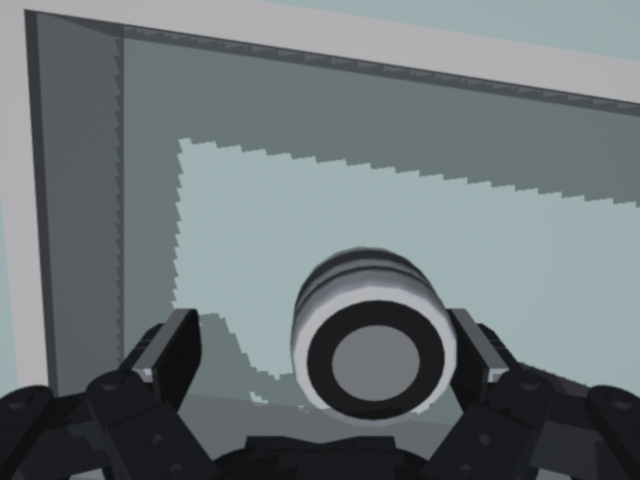

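The lens at (375,362) stands just clear of the trailing finger, at about bay x 118. I'll back off a little and lift straight up.

Call:
move_arm([
  [[0,0.03,0,0,0,0],[0,0.06,0,0,0,0],[0,0.06,-0.1,0,0,0],[0,0.06,-0.3,0,0,0],[0,0.06,-0.5,0,0,0]],
])

```text
t: 10.88
ee_pos: [373.8, 27.6, 46.5]
ee_rot: [[0.131, 0.991, -0.007], [0.991, -0.131, 0.001], [-0.0, -0.007, -1.0]]
wrist_force: [1.0, 0.5, 0.6]
finger_gap: 85.5
grasp_force: 0.0
```

Call:
move_arm([
  [[0,0,-0.3,0,0,0],[0,0,-0.6,0,0,0],[0,0,-0.9,0,0,0],[0,0,-1.0,0,0,0],[0,0,-1.0,0,0,0]],
])

```text
t: 11.3
ee_pos: [378.9, 27.1, 151.7]
ee_rot: [[0.132, 0.991, 0.007], [0.991, -0.132, -0.001], [0.0, 0.007, -1.0]]
wrist_force: [0.4, -1.1, -0.4]
finger_gap: 85.2
grasp_force: 0.0
```

Call:
move_arm([
  [[-0.3,0,-0.2,0,0,0],[-0.6,0,-0.4,0,0,0],[-0.9,0,-0.5,0,0,0],[-1,0,-0.5,0,0,0],[-1,0,-0.5,0,0,0]],
])

```text
t: 11.72
ee_pos: [362.8, -73.5, 197.0]
ee_rot: [[0.136, 0.991, -0.002], [0.991, -0.136, 0.0], [-0.0, -0.002, -1.0]]
wrist_force: [1.5, -0.0, -1.5]
finger_gap: 85.2
grasp_force: 0.0
```

Call:
move_arm([
  [[-0.3,0,0,0,0,0],[-0.6,0,0,0,0,0],[-0.9,0,0,0,0,0],[-1,0,0,0,0,0],[-1,0,0,0,0,0]],
])

```text
t: 12.13
ee_pos: [349.4, -171.4, 196.2]
ee_rot: [[0.135, 0.991, -0.003], [0.991, -0.135, 0.002], [0.002, -0.003, -1.0]]
wrist_force: [-0.6, 0.4, 0.4]
finger_gap: 85.5
grasp_force: 0.0
```

```bash
python3 - <<'E'
from h import *
a=cap('top'); w=cap('wrist')
cv2.imwrite('pics/end.png',np.hstack([cv2.resize(a['frame'][180:390,190:400],(400,400)),cv2.resize(w['frame'],(400,400))]))
P=np.array([[dep(a,u,v) for u in range(640)] for v in range(480)]).reshape(-1,3)
o=np.array([506.5,13.5]);ex=np.array([-.963,.2696]); ey=np.array([-.2696,-.963])
B=np.c_[(P[:,:2]-o)@ex,(P[:,:2]-o)@ey,P[:,2]]
m=B[(B[:,2]>28)&(B[:,2]<48)&(B[:,0]>15)&(B[:,0]<195)&(abs(B[:,1])<55)]
print(len(m),m.mean(0),m.min(0),m.max(0),arm.sense()['ee_pos'],arm.sense()['t'])
E
```

```text
421 [122.03195462  15.35681555  37.20724025] [ 97.71040918 -10.0056315   28.01886299] [145.96562424  40.22653106  42.28606202] [ 349.83593524 -169.86523791  196.77414826] 12.2333
```

View pics/end.png

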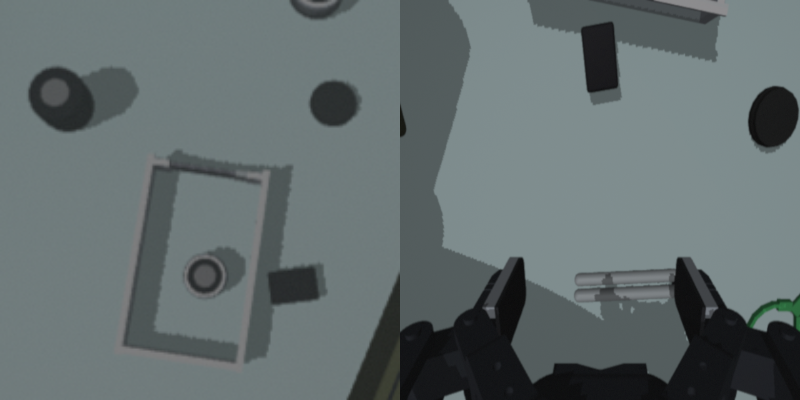

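The lens stands inside the bay at (205,275), bay (122, 15). The flap is shut across the gateway and the bystanders have not moved, so I'm handing in.

```bash
python3 -c "
from plant import arm; print(arm.hand_in())"
```

```text
the job is handed in; nothing more can be done
None
```

The job is handed in, though no verdict came back: in the last picture the wide-angle lens stands upright inside the bay (about 122 mm in), the flap looks fully shut behind it, and the bystanders in view look unmoved.

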